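# Move the spices into the new rack in their order

### The job

The old wooden spice rack is being replaced by the steel wire rack. Move the three spice jars and the salt shaker across, each upright and set down gently (not dropped) on the floor of a cell of its own, so that they stand in the steel rack in the same left-to-right order, seen from the robot, as they stand now in the wooden rack; the coloured label clips on the wooden rack show that order and stay where they are.

Things in the scene. Friction and masses are not known exactly. Their poses are not given: they have to be found in the camera images.
- wooden_rack: old rack, full: low open box of pale beech, 88 mm deep, 291 mm long, fixed, lengthwise across the view (yaw within 0.12). Origin: centre of underside; x to its back, y to its left (robot view). Four cells, centres at x = 0, y = 0.102 (leftmost), 0.034, -0.034, -0.102; cell floor at z = 0.014. Rails front and back to 44 mm high, dividers 40 mm, end panels 62 mm.
- steel_rack: new rack, empty: bright steel wire, 74x302 mm, fixed, lengthwise across the view (yaw within 0.12), before or behind the old one. Origin: centre of underside; x to its back, y to its left (robot view). Four cells, centres at x = 0, y = 0.102 (leftmost), 0.034, -0.034, -0.102; cell floor at z = 0.014. Cells 63 mm square, wires to z = 0.051, end loops to 0.077.
- green_jar: glass spice jar with a dark green cap, 46 mm across, 106 mm tall, about 0.11 kg. Origin at the centre of its underside, z up its axis; its yaw is arbitrary. Grip it across the cap from above, fingers in front of and behind it (closing along the rack's x), not between neighbours: the jars stand 68 mm apart.
- red_jar: glass spice jar with a red cap, 45 mm across, 106 mm tall, about 0.11 kg. Origin at the centre of its underside, z up its axis; its yaw is arbitrary. Grip it across the cap from above, fingers in front of and behind it (closing along the rack's x), not between neighbours: the jars stand 68 mm apart.
- mustard_jar: glass spice jar with a mustard-yellow cap, 42 mm across, 96 mm tall, about 0.11 kg. Origin at the centre of its underside, z up its axis; its yaw is arbitrary. Grip it across the cap from above, fingers in front of and behind it (closing along the rack's x), not between neighbours: the jars stand 68 mm apart.
- salt_shaker: glass salt shaker with a pale grey domed top and a flat white foot, 44 mm across, 90 mm tall, about 0.11 kg. Origin at the centre of its underside, z up its axis; its yaw is arbitrary. The top narrows from 44 mm at 66 mm height to 34 mm, so grip it about 62 mm above its underside; fingers in front of and behind it, as for the jars.
- clip_green: small dark green plastic label clip, 34 mm wide, fixed on the front rail of the wooden rack, marks the cell of the green-capped jar. Origin on the rail's top edge, 44 mm above the worktop and 40 mm straight in front of the centre of that cell (rack x = -0.040).
- clip_red: small red plastic label clip, 34 mm wide, fixed on the front rail of the wooden rack, marks the cell of the red-capped jar. Origin on the rail's top edge, 44 mm above the worktop and 40 mm straight in front of the centre of that cell (rack x = -0.040).
- clip_mustard: small mustard-yellow plastic label clip, 34 mm wide, fixed on the front rail of the wooden rack, marks the cell of the mustard-capped jar. Origin on the rail's top edge, 44 mm above the worktop and 40 mm straight in front of the centre of that cell (rack x = -0.040).
- clip_grey: small off-white plastic label clip, 34 mm wide, fixed on the front rail of the wooden rack, marks the cell of the salt shaker. Origin on the rail's top edge, 44 mm above the worktop and 40 mm straight in front of the centre of that cell (rack x = -0.040).
There are look-alikes about, which are no part of the job. What is shaped like the green_jar but blue or turquoise is not meant. What is shaped like the red_jar but blue is not meant.

How it is judged:
By the outcome, as a careful person would: the job done as asked, in the order asked, and still so for the second after the job is handed in, with the robot touching nothing.
It also fails if it takes over 80 s, if anything falls off the work surface, if the arm or the gripper's body presses on something with over 40 N, if the wrist force passes 120 N, or if a joint passes its speed limit or range.

### The arm

A 6-joint arm with a two-finger parallel gripper is mounted at the origin on a cart in front of the work surface, level with it; the furniture and walls round the work are solid. World frame = base frame: x ahead of the robot, y to its left, z up, the work surface at z = 0. Lengths are in mm, angles in rad, forces in N, time in s.
With the tool pointing down it reaches from about 275 to 750 mm from the base axis. Payload 10.2 kg.
Tool frame: the origin (TCP) lies at the very end of the fingers, on their centre line; the grasp point (between the pads) lies 19 mm behind it; y points along the fingers, x is the direction in which the jaws open and shut, and the axes are right-handed (so a half turn about y gives the same grasp; the last joint's range is limited). The gripper opens to 85 mm and grips with 20 to 120 N. Pads are 22 mm wide; open, the fingers measure 114 mm over their backs; the gripper's body (76 mm by 85 mm) begins 54 mm behind the grasp point. The pads swing forward as they close: fully open they stand 13 mm farther back than shut.
Start: joints at [0.956, 0.313, 1.498, -0, 1.331, -0.223], TCP at [200.486, 485.218, 231.294] pointing down, gripper open.
Joint ranges: [-2.94, 2.94], [-0.97, 2.17], [0.19, 2.56], [-1.23, 4.37], [0.02, 3.11], [-2.88, 2.88]. Speed limits (rad/s): [2.39, 2.39, 3.01, 3.14, 3.14, 3.14].

### API

Orientations are given as a unit quaternion [x, y, z, w].
In Python, from cell import ctrl gives the robot as it stands.
- The arm moves only by the tool arm_command, never from a script. Its argument "targets" is a list of rows, each a list of 7 numbers: the closure in counts, from 0 (fully open) to 255 (shut), then the shift along the world's x, y, z in mm, then the turn, a rotation vector about the world's x, y, z in rad. In form: [[fingers, x, y, z, rx, ry, rz], ...]. A call has 1 to 20 rows; each row shifts and turns the commanded pose from where the row before left it; what a row does not reach is not made up. A row lasts 1/12 s, in which the tool goes at most 41.7 mm and 7.16 degrees, less where a joint would pass 70% of its speed; a pose out of reach is approached as far as the arm can. A call with a gripper value outside its range is refused whole. The fingers move at their own pace and stop on an object; "force" is the grip in N (left out, the last holds). Time passes only in rows, so rows that do not move let the fingers close. It gives the time, the measured TCP pose, the force and the opening at its end, in the units of the state.
- ctrl.sense(): the state, without advancing time (a new reading comes with each control period).
- ctrl.camera(name): name is "side" or "top"; returns (picture, depth): 400x640x3 uint8, red, green, blue; 400x640 float32, mm along the optical axis (not along the pixel's ray), 0 where there is no reading.
- ctrl.camera_params(name): a dict with "fx", "fy", "cx", "cy" (pixels), "k1" (the pictures are not rectified: a ray, as slopes to the right and down, at radius r is drawn at 1 + k1 r^2 times it, then the intrinsics apply), "R" (3x3) and "t" (3): a world point X has camera coordinates R X + t. Camera axes: x right, y down, z forward; pixel columns grow to the right and rows downward; lengths in mm; the calibration is good to about 2 mm. A picture is of the moment at which its call begins. camera_params takes no time and is no camera call.
- ctrl.hand_in(): hands the job in, once; it reports no verdict.
Trained networks look in the newest picture that a camera, given by its name, has taken for a name from the list of things; names that differ only in an ending like _2 or _b are one class to them, and where a whole thing is asked for, a point or a joint stands for the part that bears it (a point fixed in the world has none). Each returns a list of dicts, best first, with "confidence" (0 to 1); they miss things now and then, are a little off and sometimes report something else, mostly with a low value. They report only what shows in the picture. A call takes as long as a camera call. They do not tell look-alikes from the thing itself.
- ctrl.search_frame(camera, name): "rect" ([left, top, width, height] as shares, 0 to 1, of the picture: columns of its width, rows of its height, round what is visible of it).
- ctrl.trace(camera, name): "pixels" (400x640 bool, what is visible of it) and "rect" ([left, top, width, height] as shares, 0 to 1, of the picture: columns of its width, rows of its height, round what is visible of it).
- ctrl.mark_of(camera, name): "point" ([column, row] as shares, 0 to 1, of the picture: columns of its width, rows of its height: a listed point, or the origin of a listed thing).
The state is a dict: "clock": time; "joint_positions": joint angles; "dq": joint speeds; "joint_torque": joint torques, N m; "eef_pos": TCP position; "tool_rot": TCP orientation; "force": force on the tool from outside, world axes, zero at the start; "ft_torque": the same for the moment, N m; "gripper_width": opening from 0.0 (shut) to 1.0 (fully open).
Only numpy, scipy, OpenCV 4.12 (cv2) and the standard library are available. Lean on these libraries where they do the work, as an engineer would, in place of code of your own. Each camera call takes 0.05 s, during which the arm holds its last target.

## Working session

There is one attempt and no reset: what is moved stays moved. The work goes in short steps, Python scripts to look and compute and a tool call to move; the robot and the scene stay as the last step left them, time stands still between calls to the robot, and variables do not carry over. Pictures are saved under pics/ and viewed, and the job is handed in when it is done.

Besides the shell and the picture viewer there is one more tool, called after "Request:" in YAML: its name, and indented under it one key for each argument. arm_command: Moves the arm, as the interface text tells. Its arguments: {"type":"object","properties":{"targets":{"type":"array","items":{"type":"array","items":{"type":"number"}}},"force":{"type":"number"}},"required":["targets"]}

```bash
mkdir -p pics; ls
python3 - <<'E'
from cell import ctrl
import cv2,numpy as np
s=ctrl.sense();print(s)
for n in("side","top"):
    p,d=ctrl.camera(n);cv2.imwrite(f"pics/{n}0.png",p[:,:,::-1]);np.save(f"{n}_d.npy",d)
    print(n,ctrl.camera_params(n))
E
```

```text
pics
{'clock': 0.0, 'joint_positions': array([ 9.55593087e-01,  3.13426891e-01,  1.49842741e+00,  1.63902441e-05,
        1.33101686e+00, -2.23404140e-01]), 'dq': array([ 0.00014081,  0.00023784,  0.00109806,  0.00046029, -0.00020325,
       -0.0013119 ]), 'joint_torque': array([-1.67824113e-03, -4.12241542e+01, -2.59744263e+01, -2.41333410e-04,
        4.12415306e-03,  1.50354174e-05]), 'eef_pos': array([200.3293327 , 484.99802812, 230.75054697]), 'tool_rot': array([ 0.58791817,  0.3926867 , -0.39353486, -0.58760505]), 'force': array([ 0.23982991,  0.51020419, -0.66135638]), 'ft_torque': array([ 0.01833776,  0.03158254, -0.02267237]), 'gripper_width': 1.0017989182584115}
side {'fx': 426.3390155022026, 'fy': 426.3390155022026, 'cx': 317.0392478957236, 'cy': 208.16141445384397, 'k1': 0.0011109522875672835, 'R': array([[-0.66848529, -0.7435989 , -0.01371488],
       [-0.33970572,  0.32169169, -0.88380681],
       [ 0.66160974, -0.58615283, -0.46765096]]), 't': array([448.3021676 , 177.00291392, 606.22528272])}
top {'fx': 462.79051925208887, 'fy': 462.79051925208887, 'cx': 318.1287031458972, 'cy': 202.11881730453644, 'k1': -0.13162269966043655, 'R': array([[-0.00564037, -0.99998165, -0.00220863],
       [-0.99611203,  0.00581269, -0.08790352],
       [ 0.08791474,  0.00170423, -0.99612654]]), 't': array([ 125.59740309,  516.24523915, 1087.2176144 ])}
```

View pics/side0.png

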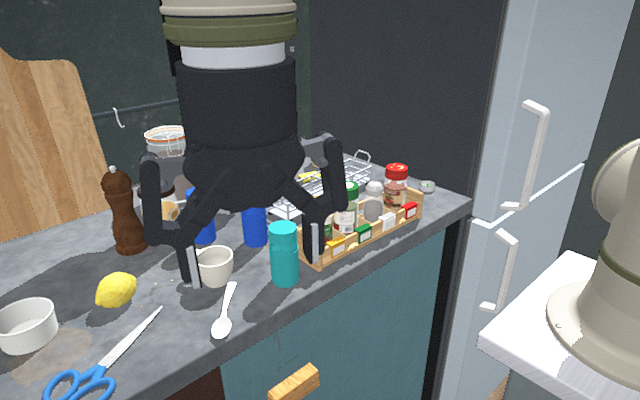

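View pics/top0.png

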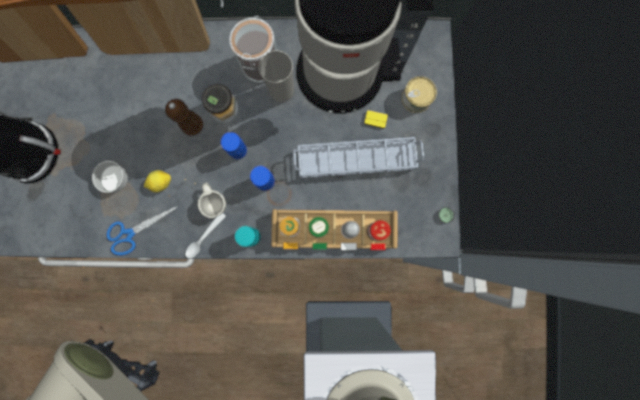

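Order left to right: mustard (289,228), green (319,228), grey (351,230) and red (380,230), with matching clips below each. The steel rack is behind them at about (357,158). Next I'll measure.

```bash
cat > h.py <<'E'
from cell import ctrl
import cv2,numpy as np
def ray(cam,u,v):
    P=ctrl.camera_params(cam)
    xd=(np.asarray(u,float)-P['cx'])/P['fx'];yd=(np.asarray(v,float)-P['cy'])/P['fy']
    x,y=xd.copy(),yd.copy()
    for _ in range(20):
        f=1+P['k1']*(x*x+y*y);x,y=xd/f,yd/f
    R=np.array(P['R']);t=np.array(P['t'])
    d=np.stack([x,y,np.ones_like(x)],-1)
    return -R.T@t, d@R, d
def atz(cam,u,v,z):
    o,w,_=ray(cam,u,v); s=(z-o[2])/w[...,2]; return o+w*s[...,None]
def cloud(cam,D):
    v,u=np.mgrid[0:400,0:640]; o,w,_=ray(cam,u,v); return o+w*D[...,None]
def proj(cam,X):
    P=ctrl.camera_params(cam);c=np.asarray(X)@np.array(P['R']).T+P['t']
    x=c[...,0]/c[...,2];y=c[...,1]/c[...,2];f=1+P['k1']*(x*x+y*y)
    return np.stack([P['fx']*x*f+P['cx'],P['fy']*y*f+P['cy']],-1)
E
python3 - <<'E'
from h import *
for cam in("top","side"):
    p,D=ctrl.camera(cam);np.save(cam+"_d.npy",D);C=cloud(cam,D)
    for n,h in [("wooden_rack",62),("steel_rack",51),("green_jar",106),("red_jar",106),("mustard_jar",96),("salt_shaker",90)]:
        for r in ctrl.trace(cam,n)[:3]:
            m=r['pixels']&(D>0); P=C[m]
            if len(P)==0: continue
            v,u=np.nonzero(r['pixels'])
            top=P[P[:,2]>np.percentile(P[:,2],70)]
            print(cam,n,round(r['confidence'],2),m.sum(),"px",u.mean().round(),v.mean().round(),"med",np.median(P,0).round(),"top",top.mean(0).round(1),"zmax",np.percentile(P[:,2],[50,90,98]).round())
            np.save(f"m_{cam}_{n}.npy",r['pixels']) if r['confidence']>.5 else 0
    for n in ["wooden_rack","steel_rack","green_jar","red_jar","mustard_jar","salt_shaker","clip_green","clip_red","clip_mustard","clip_grey"]:
        z=44 if 'clip' in n else 0
        for r in ctrl.mark_of(cam,n)[:2]:
            u,v=r['point'][0]*640,r['point'][1]*400
            print(cam,n,round(r['confidence'],2),round(u,1),round(v,1),atz(cam,np.array(u),np.array(v),z).round(1))
img=cv2.imread("pics/top0.png")[120:270,240:480]
cv2.imwrite("pics/crop1.png",cv2.resize(img,None,fx=3.3,fy=3.3,interpolation=cv2.INTER_CUBIC))
E
```

```text
top wooden_rack 0.84 2939 px 333.0 228.0 med [459.  86.  17.] top [459.2  87.   52.1] zmax [17. 60. 64.]
top steel_rack 0.58 4122 px 357.0 157.0 med [626.  30.  16.] top [624.4  25.1  47.1] zmax [16. 51. 63.]
top steel_rack 0.21 87 px 291.0 246.0 med [413. 186.  48.] top [414.5 188.1  49.9] zmax [48. 50. 51.]
top green_jar 0.92 408 px 248.0 236.0 med [435. 278. 106.] top [436.3 286.8 108.4] zmax [106. 109. 110.]
top green_jar 0.81 459 px 262.0 179.0 med [564. 248. 105.] top [569.1 252.6 108.1] zmax [105. 108. 110.]
top green_jar 0.77 327 px 319.0 227.0 med [454. 121. 120.] top [453.8 121.1 122.5] zmax [120. 123. 124.]
top red_jar 0.87 367 px 378.0 230.0 med [446.  -7. 120.] top [446.3 -13.3 122.8] zmax [120. 123. 125.]
top red_jar 0.81 503 px 234.0 145.0 med [642. 316. 105.] top [648.1 320.2 108.5] zmax [105. 109. 110.]
top salt_shaker 0.71 273 px 350.0 230.0 med [448.  52.  98.] top [449.7  48.  103.7] zmax [ 98. 104. 106.]
top wooden_rack 0.57 332.9 230.0 [450.6  87.    0. ]
top steel_rack 0.36 373.4 230.3 [449.2 -11.8   0. ]
top green_jar 0.97 264.2 185.2 [561.6 255.2   0. ]
top g
[... 1439 characters left out ...]
02.0 med [438.  60.  64.] top [441.9  55.4  93.5] zmax [ 64.  98. 102.]
side wooden_rack 0.91 359.9 233.3 [450.4  82.4   0. ]
side steel_rack 0.83 321.0 195.3 [631.8  22.2   0. ]
side green_jar 0.86 347.7 233.9 [465.6 101.7   0. ]
side green_jar 0.81 284.2 280.6 [432.7 288.7   0. ]
side red_jar 0.82 205.8 236.1 [654.2 314.6   0. ]
side red_jar 0.63 393.0 214.6 [454.5 -26.9   0. ]
side mustard_jar 0.69 318.2 246.7 [471.1 176.3   0. ]
side salt_shaker 0.56 373.8 223.2 [458.2  31.4   0. ]
side clip_green 0.79 358.6 231.3 [408.3 133.1  44. ]
side clip_red 0.47 410.2 207.1 [402.1 -11.5  44. ]
side clip_mustard 0.8 335.0 241.9 [411.9 189.5  44. ]
side clip_grey 0.55 388.5 218.7 [401.3  57.1  44. ]
```

View pics/crop1.png

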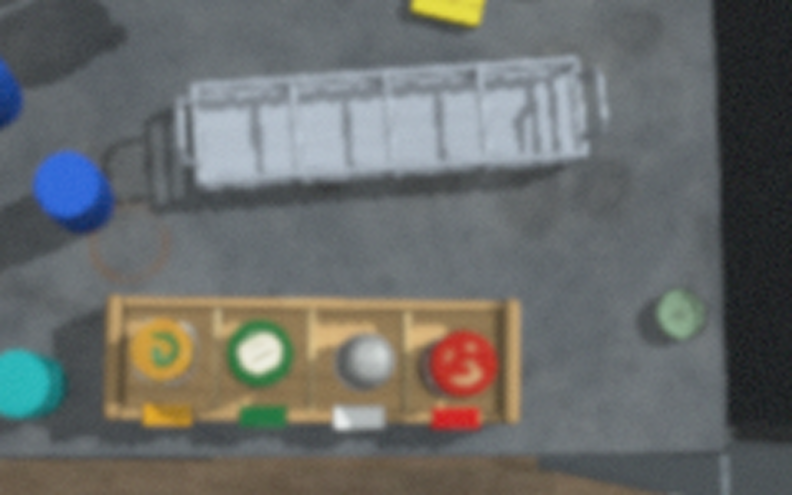

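Run:
```python
from h import *
img=cv2.imread("pics/top0.png");D=np.load("top_d.npy");C=cloud("top",D)
hsv=cv2.cvtColor(img,cv2.COLOR_BGR2HSV)
# caps: points by height above each location
for n,c,h in [("mustard",(455,190),110),("green",(454,121),120),("salt",(450,50),104),("red",(446,-15),120)]:
    m=(abs(C[...,0]-c[0])<33)&(abs(C[...,1]-c[1])<33)&(C[...,2]>h-14)&(C[...,2]<h+12)&(D>0)
    P=C[m]; v,u=np.nonzero(m)
    (cx,cy),r=cv2.minEnclosingCircle(np.stack([u,v],-1).astype(np.float32))
    print(n,m.sum(),"mean",P.mean(0).round(1),"circ",round(cx,1),round(cy,1),round(r,1),atz("top",np.array(cx),np.array(cy),h).round(1),"bbox",P.min(0).round(),P.max(0).round())
for n,zr,box in [("wooden",(36,48),(370,530,-90,270)),("wooden",(54,68),(370,530,-90,270)),("steel",(42,58),(540,720,-170,230)),("steel",(66,85),(540,720,-170,230)),("steel",(6,22),(540,720,-170,230))]:
    m=(D>0)&(C[...,2]>zr[0])&(C[...,2]<zr[1])&(C[...,0]>box[0])&(C[...,0]<box[1])&(C[...,1]>box[2])&(C[...,1]<box[3])
    m&=np.load("m_top_%s_rack.npy"%n)
    P=C[m][:,:2].astype(np.float32)
    if len(P)<5: print(n,zr,len(P));continue
    print(n,zr,len(P),cv2.minAreaRect(P),P.min(0),P.max(0))
```

```text
mustard 286 mean [456.9 186.9 111. ] circ 289.0 226.0 9.5 [456.9 186.9 110. ] bbox [437. 167. 101.] [477. 207. 117.]
green 337 mean [454.  121.5 120.1] circ 318.7 227.0 10.4 [453.9 121.6 120. ] bbox [432.  99. 109.] [476. 143. 126.]
salt 183 mean [449.7  48.2 100.3] circ 351.6 229.0 7.6 [449.6  48.7 104. ] bbox [434.  31.  91.] [466.  65. 107.]
red 310 mean [446.  -11.  120.2] circ 379.3 230.7 10.4 [445.  -10.6 120. ] bbox [425. -32. 107.] [466.   9. 127.]
wooden (36, 48) 721 ((451.9741516113281, 85.57334899902344), (268.8061828613281, 86.67802429199219), 88.9756851196289) [408.54837 -49.40685] [497.36273 220.05096]
wooden (54, 68) 366 ((452.2525634765625, 86.02839660644531), (288.2834777832031, 85.46998596191406), 89.63687133789062) [408.64404  -58.191925] [495.8389  230.02687]
steel (42, 58) 792 ((623.3945922851562, 28.90851593017578), (75.40898132324219, 283.11541748046875), 3.9517078399658203) [ 577.2994  -113.61067] [669.6616 171.6048]
steel (66, 85) 74 ((623.11474609375, 27.751785278320312), (44.894344329833984, 302.66961669921875), 4.025818824768066) [ 590.3599 -122.4267] [655.4912  177.79164]
steel (6, 22) 2725 ((623.4371948242188, 26.97369384765625), (73.34395599365234, 274.8947448730469), 4.149468421936035) [ 577.25287 -111.15923] [668.5451  166.11644]
```

Run:
```python
from h import *
from scipy.spatial.transform import Rotation as R
s=ctrl.sense();M=R.from_quat(s['tool_rot']).as_matrix();print(M.round(3))
print("jaw yaw",np.arctan2(M[1,0],M[0,0]))
D=np.load("top_d.npy");C=cloud("top",D)
P=C[(D>0)&(C[...,0]>660)&(C[...,2]>85)]
for a in range(-250,300,50):
    q=P[(P[:,1]>=a)&(P[:,1]<a+50)]
    if len(q): i=q[:,0].argmin();print(a,len(q),q[i].round())
def T(c,yaw,p):
    c_,s_=np.cos(yaw),np.sin(yaw);return [c[0]+c_*p[0]-s_*p[1],c[1]+s_*p[0]+c_*p[1],p[2]]
S=((623.3,27.8),.070);W=((452,86),-.008)
out=[]
for cam in("top","side"):
    im=cv2.imread(f"pics/{cam}0.png");im=cv2.resize(im,None,fx=4,fy=4,interpolation=cv2.INTER_CUBIC)
    def line(pts,col):
        q=proj(cam,np.array(pts));cv2.polylines(im,[np.round((q+.5)*4).astype(int)],True,col,1,cv2.LINE_AA)
    for y in(102,34,-34,-102):
        for z,col in((14,(0,0,255)),(51,(0,255,0))):
            line([T(*S,(a,y+b,z)) for a,b in((-31.5,-31.5),(31.5,-31.5),(31.5,31.5),(-31.5,31.5))],col)
    line([T(*W,(a,b,44)) for a,b in((-44,-145),(44,-145),(44,145),(-44,145))],(255,0,0))
    for c,r,z in[((456.9,186.9),21,110),((454,121.5),23,120),((445.5,-10.8),22.5,120)]:
        line([(c[0]+r*np.cos(t),c[1]+r*np.sin(t),z) for t in np.linspace(0,6.28,30)],(255,0,255))
    out.append(im[500:1050,1060:1760] if cam=="top" else im[540:1090,1050:1750])
    cv2.imwrite(f"pics/ov_{cam}.png",out[-1])
```

```text
[[ 0.382 -0.    -0.924]
 [ 0.924 -0.     0.382]
 [-0.    -1.     0.   ]]
jaw yaw 1.1789844307691024
-250 13844 [ 660. -241.  566.]
-200 38 [ 999. -190.   98.]
-100 1067 [824. -62. 271.]
-50 1326 [783.  -1. 248.]
0 2199 [755.  50. 386.]
50 2575 [753.  70. 330.]
100 2247 [760. 101. 341.]
150 532 [767. 199. 168.]
200 1063 [764. 211. 150.]
250 1160 [802. 250. 160.]
```

View pics/ov_top.png

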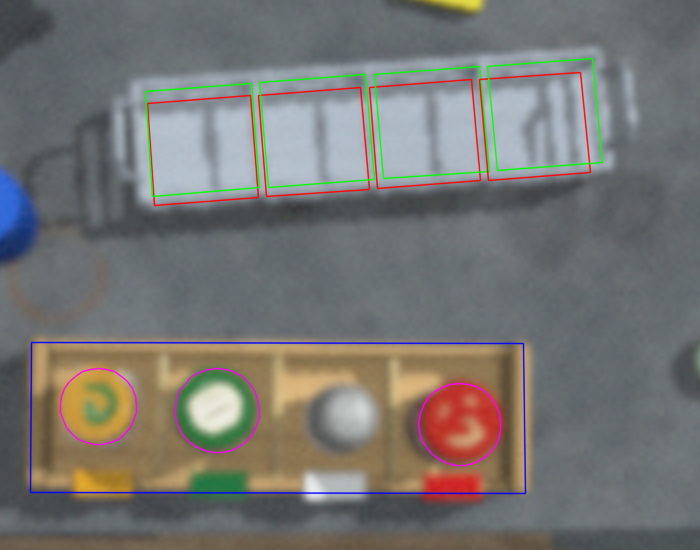

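View pics/ov_side.png

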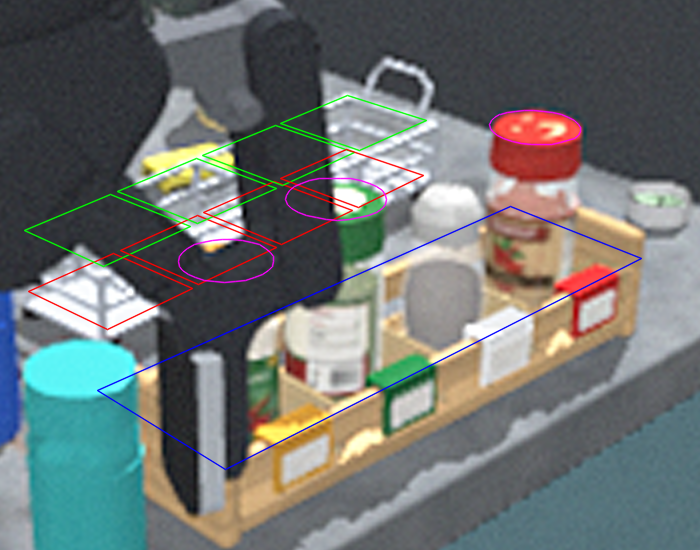

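The racks' overlays fit: wooden rack yaw ≈ 0, steel rack centre (623, 28), yaw 0.07. In the top picture the green-shaped candidates are teal (247,236), blue (262,179) and the dark-green cap (319,228). The red-shaped ones are blue (234,145) and the red cap (380,230). The two jars in the wooden rack with green and red caps are the ones meant, and the enlarged crop confirms it. First move: above the mustard jar.

Request:
arm_command:
  targets:
    - [0,17.1,-19.9,0,0,0,-0.0786]
    - [0,17.1,-19.9,0,0,0,-0.0786]
    - [0,17.1,-19.9,0,0,0,-0.0786]
    - [0,17.1,-19.9,0,0,0,-0.0786]
    - [0,17.1,-19.9,0,0,0,-0.0786]
    - [0,17.1,-19.9,0,0,0,-0.0786]
    - [0,17.1,-19.9,0,0,0,-0.0786]
    - [0,17.1,-19.9,0,0,0,-0.0786]
    - [0,17.1,-19.9,0,0,0,-0.0786]
    - [0,17.1,-19.9,0,0,0,-0.0786]
    - [0,17.1,-19.9,0,0,0,-0.0786]
    - [0,17.1,-19.9,0,0,0,-0.0786]
    - [0,17.1,-19.9,0,0,0,-0.0786]
    - [0,17.1,-19.9,0,0,0,-0.0786]
    - [0,17.1,-19.9,0,0,0,-0.0786]
    - [0,0,0,0,0,0,0]
    - [0,0,0,0,0,0,0]
  force: 40

```text
clock: 3.22
eef_pos: [457.3, 186.1, 231.1]
tool_rot: [-0.707, 0.001, -0.0, 0.707]
force: [0.3, -0.0, -0.4]
gripper_width: 1.002
```

Request:
arm_command:
  targets:
    - [0,0,0.2,-22,0,0,0]
    - [0,0,0.2,-22,0,0,0]
    - [0,0,0.2,-22,0,0,0]
    - [0,0,0,-22,0,0,0]
    - [0,0,0,-22,0,0,0]
    - [0,0,0,-22,0,0,0]
    - [0,0,0,-12,0,0,0]
    - [0,0,0,-12,0,0,0]
    - [0,0,0,0,0,0,0]

```text
clock: 3.97
eef_pos: [455.2, 188.0, 73.5]
tool_rot: [0.707, -0.001, -0.002, -0.707]
force: [-0.6, 0.8, -1.0]
gripper_width: 1.001
```

```bash
cat > look.py <<'E'
import sys
from h import *
cam,name,x0,y0,x1,y1,f=sys.argv[1],sys.argv[2],*map(int,sys.argv[3:8])
p,D=ctrl.camera(cam);cv2.imwrite(f"pics/{name}.png",cv2.resize(p[y0:y1,x0:x1,::-1],None,fx=f,fy=f,interpolation=cv2.INTER_CUBIC))
s=ctrl.sense();print(s['clock'],s['eef_pos'],s['force'],s['gripper_width'])
E
python3 look.py side s1 220 80 460 280 3
```

```text
4.0167 [455.9254033  188.04811734  74.78853579] [ 0.03569839 -0.53780367  0.51409866] 0.9977736003386684
```

View pics/s1.png

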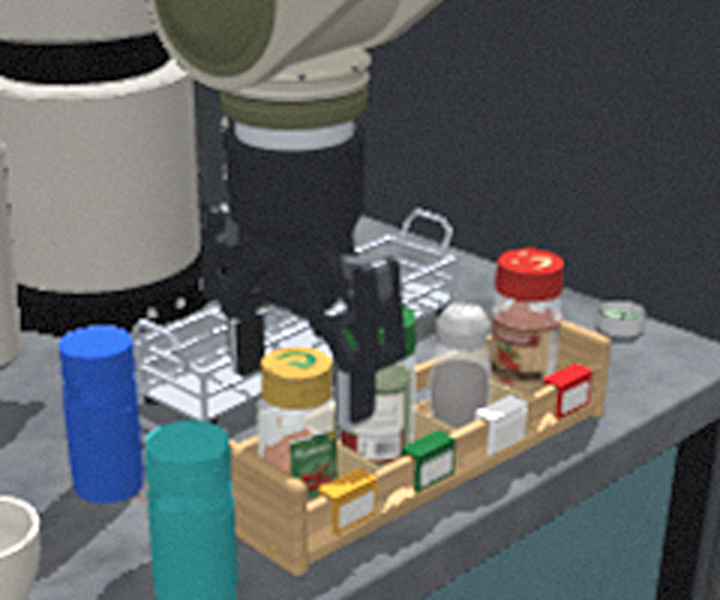

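The gripper straddles the mustard jar: front finger at about (360,400) in the crop, back finger at (250,350), cap at (297,375). Closing.

Request:
arm_command:
  targets:
    - [255,0,0,0,0,0,0]
    - [255,0,0,0,0,0,0]
    - [255,0,0,0,0,0,0]
    - [255,0,0,0,0,0,0]
    - [255,0,0,0,0,0,0]
    - [255,0,0,0,0,0,0]
    - [255,0,0,0,0,0,0]
    - [255,0,0,0,0,0,0]
    - [255,0,0,0,0,0,0]
    - [255,0,0,0,0,0,0]
  force: 40

```text
clock: 4.85
eef_pos: [457.1, 187.4, 76.3]
tool_rot: [-0.707, -0.0, -0.0, 0.707]
force: [-1.5, 0.1, 7.0]
gripper_width: 0.475
```

```bash
python3 look.py side s2 220 80 460 280 3
```

```text
4.9 [457.11289332 187.46010432  76.24758553] [-2.81816897 -0.5067508   6.72573388] 0.47966620389060954
```

View pics/s2.png

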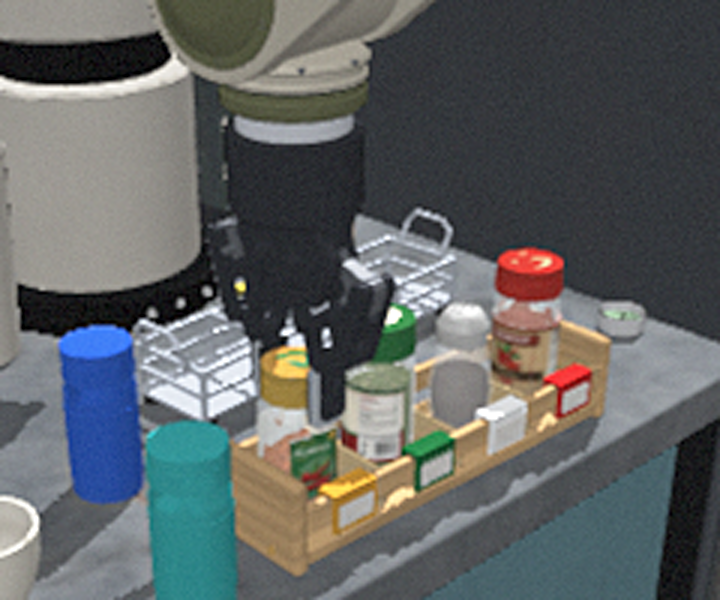

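Request:
arm_command:
  targets:
    - [255,0,0,5,0,0,0]
    - [255,0,0,10,0,0,0]
    - [255,0,0,20,0,0,0]
    - [255,0,0,20,0,0,0]
    - [255,0,0,20,0,0,0]
    - [255,0,0,20,0,0,0]
    - [255,0,0,20,0,0,0]
    - [255,0,0,15,0,0,0]
    - [255,0,0,5,0,0,0]
    - [255,15.9,-5.8,0,0,0,0.007]
    - [255,15.9,-5.8,0,0,0,0.007]
    - [255,15.9,-5.8,0,0,0,0.007]
    - [255,15.9,-5.8,0,0,0,0.007]
    - [255,15.9,-5.8,0,0,0,0.007]
    - [255,15.9,-5.8,0,0,0,0.007]
    - [255,15.9,-5.8,0,0,0,0.007]
    - [255,15.9,-5.8,0,0,0,0.007]
    - [255,15.9,-5.8,0,0,0,0.007]
    - [255,15.9,-5.8,0,0,0,0.007]

```text
clock: 6.48
eef_pos: [616.5, 128.9, 209.9]
tool_rot: [0.707, 0.025, -0.025, -0.707]
force: [0.3, 0.1, -0.7]
gripper_width: 0.476
```

Request:
arm_command:
  targets:
    - [255,0,0,0,0,0,0]
    - [255,0,0,0,0,0,0]

```text
clock: 6.65
eef_pos: [615.8, 129.1, 209.5]
tool_rot: [-0.707, -0.024, 0.025, 0.707]
force: [-1.6, 0.3, -0.5]
gripper_width: 0.476
```

```bash
python3 look.py side s3 220 60 460 260 3; python3 look.py top t3 240 100 480 270 3
```

```text
6.7 [615.44355219 129.42453391 209.84912909] [ 0.46846878  0.41409164 -1.76716751] 0.4764284544772813
6.75 [615.28520361 129.64828475 210.12492567] [-0.33036384  0.32609423 -0.88365865] 0.4744859825655347
```

View pics/s3.png

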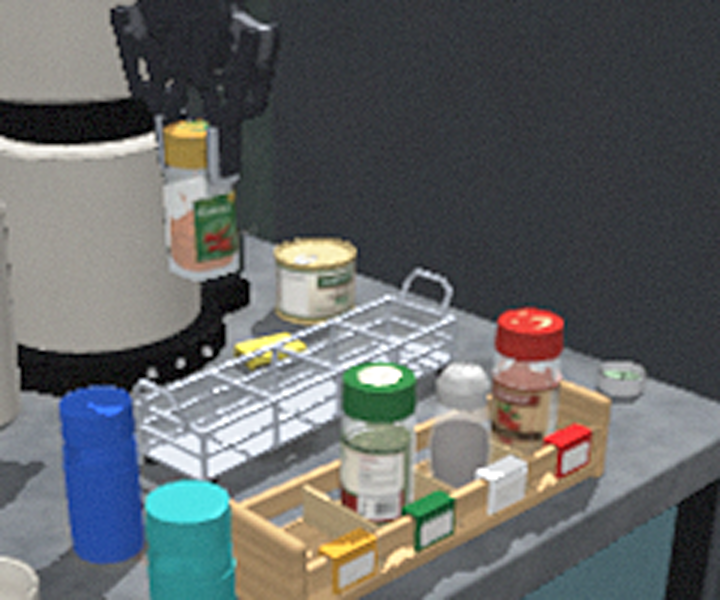

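View pics/t3.png

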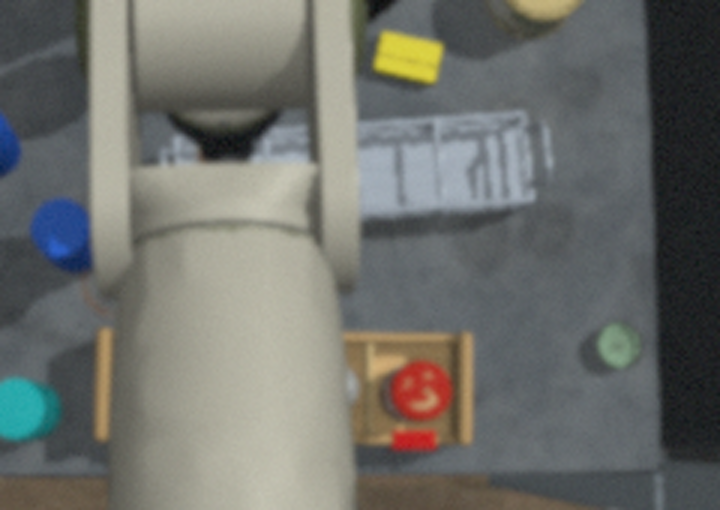

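```bash
cat > ov.py <<'E'
import sys
from h import *
f,out,ox,oy=sys.argv[1],sys.argv[2],int(sys.argv[3]),int(sys.argv[4])
im=cv2.imread(f)
def T(c,yaw,p):
    c_,s_=np.cos(yaw),np.sin(yaw);return [c[0]+c_*p[0]-s_*p[1],c[1]+s_*p[0]+c_*p[1],p[2]]
S=((623.3,27.8),.070)
def line(pts,col):
    q=proj("side",np.array(pts));q=(q+.5-[ox,oy])*3;cv2.polylines(im,[np.round(q).astype(int)],True,col,1,cv2.LINE_AA)
for z,col in((14,(0,0,255)),(51,(0,255,0))):
    for y in(102,34,-34,-102):
        line([T(*S,(a,y+b,z)) for a,b in((-31.5,-31.5),(31.5,-31.5),(31.5,31.5),(-31.5,31.5))],col)
line([T(*S,(a,b,51)) for a,b in((-37,-137),(37,-137),(37,137),(-37,137))],(255,0,0))
for a in sys.argv[5:]:
    x,y,z,r=map(float,a.split(','))
    line([(x+r*np.cos(t),y+r*np.sin(t),z) for t in np.linspace(0,6.28,30)],(255,0,255))
cv2.imwrite(out,im)
E
python3 ov.py pics/s3.png pics/s3o.png 220 60 615.4,129.5,148,21
```

```text
(no output)
```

View pics/s3o.png

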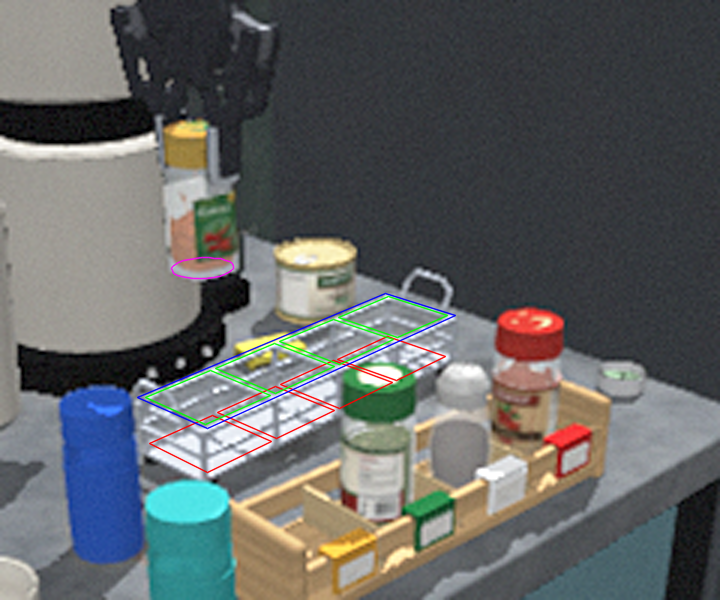

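The rack fit is excellent: the blue rim coincides with the wire rim, and the jar hangs upright. Lowering, slow at the end.

Request:
arm_command:
  targets:
    - [255,0.8,0,-10,0,0,0]
    - [255,0,0,-20,0,0,0]
    - [255,0,0,-20,0,0,0]
    - [255,0,0,-20,0,0,0]
    - [255,0,0,-20,0,0,0]
    - [255,0,0,-15,0,0,0]
    - [255,0,0,-10,0,0,0]
    - [255,0,0,-5,0,0,0]
    - [255,0,0,-5,0,0,0]
    - [255,0,0,-2,0,0,0]
    - [255,0,0,-2,0,0,0]
    - [255,0,0,-1,0,0,0]
    - [255,0,0,-1,0,0,0]
    - [255,0,0,0,0,0,0]
    - [255,0,0,0,0,0,0]

```text
clock: 8.0
eef_pos: [616.9, 129.3, 79.6]
tool_rot: [0.707, 0.025, -0.025, -0.707]
force: [-0.4, 0.2, -0.7]
gripper_width: 0.475
```

Request:
arm_command:
  targets:
    - [255,0,0,-1,0,0,0]
    - [255,0,0,-1,0,0,0]
    - [255,0,0,-1,0,0,0]
    - [255,0,0,0,0,0,0]

```text
clock: 8.33
eef_pos: [616.9, 129.3, 76.4]
tool_rot: [0.707, 0.025, -0.025, -0.707]
force: [0.4, -0.8, -0.1]
gripper_width: 0.474
```

Request:
arm_command:
  targets:
    - [255,0,0,-1,0,0,0]
    - [255,0,0,-0.5,0,0,0]
    - [255,0,0,0,0,0,0]

```text
clock: 8.58
eef_pos: [617.1, 129.2, 76.3]
tool_rot: [0.707, 0.025, -0.024, -0.707]
force: [-3.3, -1.1, 10.1]
gripper_width: 0.478
```

```bash
python3 look.py side s4 220 60 460 260 3
```

```text
8.6333 [617.05531912 129.18738095  76.29297904] [-3.60698598 -1.03542859 10.63868109] 0.47861026930555084
```

View pics/s4.png

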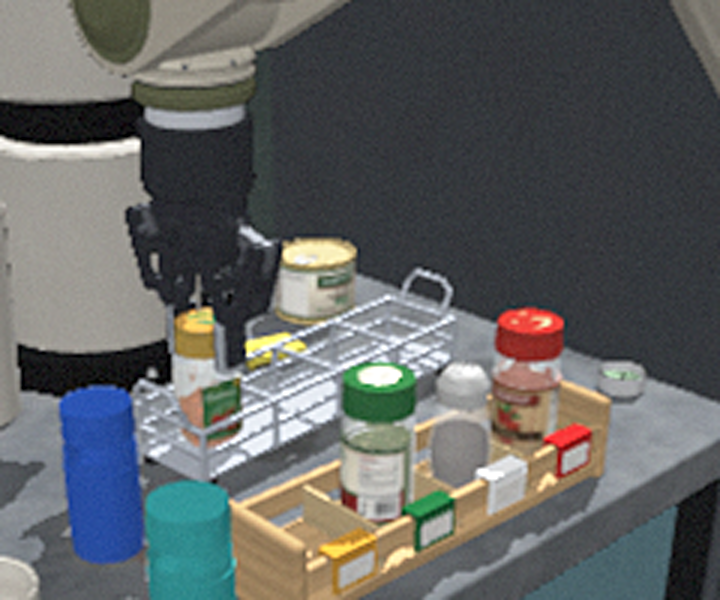

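Contact was at the same height as at the pick (76.3 mm, 10 N). Releasing.

Request:
arm_command:
  targets:
    - [255,0,0,1,0,0,0]
    - [0,0,0,0,0,0,0]
    - [0,0,0,0,0,0,0]
    - [0,0,0,0,0,0,0]
    - [0,0,0,0,0,0,0]
    - [0,0,0,0,0,0,0]
    - [0,0,0,0,0,0,0]
    - [0,0,0,0,0,0,0]
    - [0,0,0,0,0,0,0]

```text
clock: 9.38
eef_pos: [616.8, 129.3, 75.8]
tool_rot: [-0.707, -0.025, 0.025, 0.707]
force: [0.2, 0.6, 0.4]
gripper_width: 0.996
```

Request:
arm_command:
  targets:
    - [0,0,0,10,0,0,0]
    - [0,0,0,20,0,0,0]
    - [0,0,0,25,0,0,0]
    - [0,0,0,25,0,0,0]
    - [0,0,0,25,0,0,0]
    - [0,0,0,25,0,0,0]
    - [0,0,0,10,0,0,0]
    - [0,-16.3,-0.8,0,0,0,-0.007]
    - [0,-16.3,-0.8,0,0,0,-0.007]
    - [0,-16.3,-0.8,0,0,0,-0.007]
    - [0,-16.3,-0.8,0,0,0,-0.007]
    - [0,-16.3,-0.8,0,0,0,-0.007]
    - [0,-16.3,-0.8,0,0,0,-0.007]
    - [0,-16.3,-0.8,0,0,0,-0.007]
    - [0,-16.3,-0.8,0,0,0,-0.007]
    - [0,-16.3,-0.8,0,0,0,-0.007]
    - [0,-16.3,-0.8,0,0,0,-0.007]
    - [0,0,0,0,0,0,0]

```text
clock: 10.88
eef_pos: [451.7, 121.5, 215.8]
tool_rot: [-0.707, 0.0, 0.0, 0.707]
force: [0.4, -0.8, 0.3]
gripper_width: 1.001
```

```bash
python3 look.py side s5 220 60 460 260 3; python3 look.py top t5 240 100 480 270 3
```

```text
10.9333 [453.12716485 121.40224475 215.98977693] [-0.08315936 -0.16161669  0.32690482] 1.001868816598727
10.9833 [453.97796454 121.31804643 216.00375876] [ 0.32070966  0.15670741 -0.11286369] 1.0000172443734587
```

View pics/s5.png

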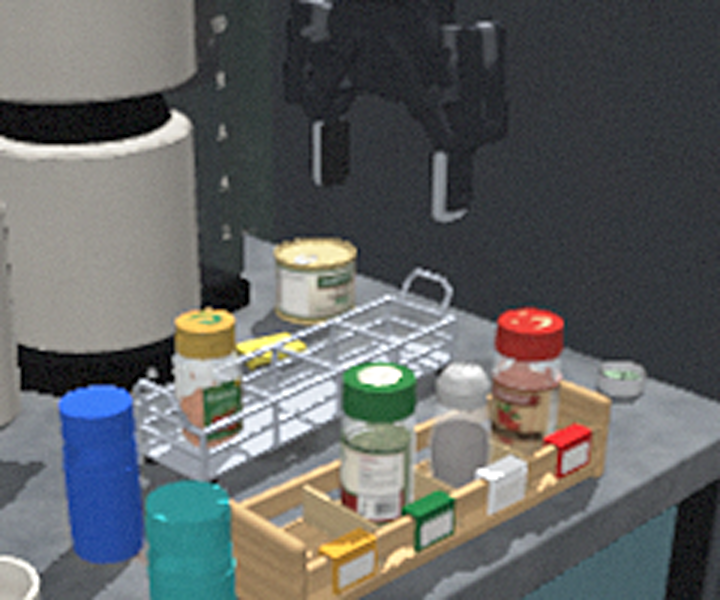

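View pics/t5.png

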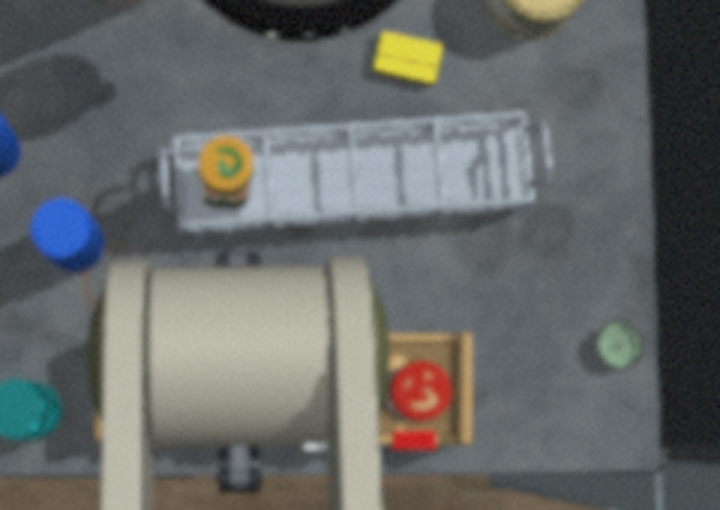

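Mustard stands upright in the leftmost steel cell: top crop (225,163), cell spanning 178–265. Next is the green jar.

Request:
arm_command:
  targets:
    - [0,0,0,-20,0,0,0]
    - [0,0,0,-22,0,0,0]
    - [0,0,0,-22,0,0,0]
    - [0,0,0,-22,0,0,0]
    - [0,0,0,-20,0,0,0]
    - [0,0,0,-15,0,0,0]
    - [0,0,0,-10,0,0,0]
    - [0,0,0,0,0,0,0]
    - [255,0,0,0,0,0,0]
    - [255,0,0,0,0,0,0]
    - [255,0,0,0,0,0,0]
    - [255,0,0,0,0,0,0]
    - [255,0,0,0,0,0,0]
    - [255,0,0,0,0,0,0]
    - [255,0,0,0,0,0,0]
    - [255,0,0,0,0,0,0]
    - [255,0,0,0,0,0,0]

```text
clock: 12.4
eef_pos: [454.3, 121.3, 85.6]
tool_rot: [-0.707, -0.001, -0.001, 0.707]
force: [-1.3, 0.6, 6.2]
gripper_width: 0.52
```

```bash
python3 look.py side s6 220 60 460 260 3
```

```text
12.45 [454.32315327 121.31806431  85.63242731] [-1.40819938  0.35299134  5.74477988] 0.5168423356761934
```

View pics/s6.png

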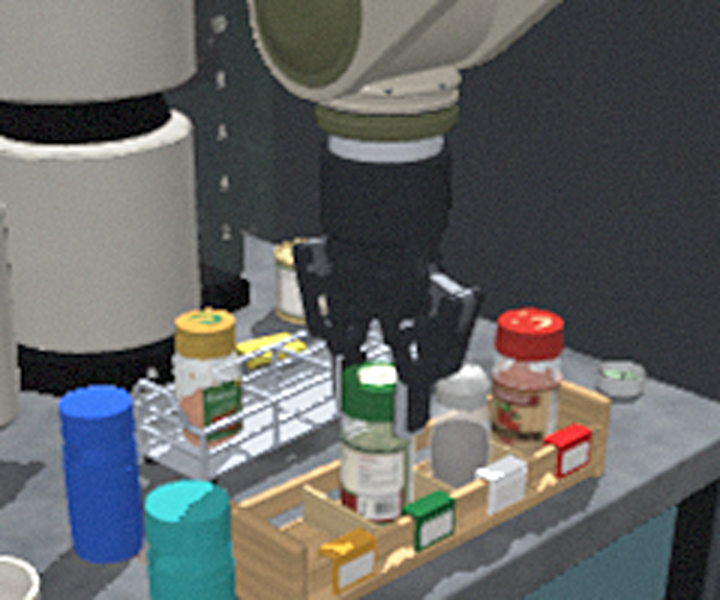

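Request:
arm_command:
  targets:
    - [255,0,0,5,0,0,0]
    - [255,0,0,10,0,0,0]
    - [255,0,0,20,0,0,0]
    - [255,0,0,20,0,0,0]
    - [255,0,0,20,0,0,0]
    - [255,0,0,20,0,0,0]
    - [255,0,0,20,0,0,0]
    - [255,0,0,15,0,0,0]
    - [255,0,0,5,0,0,0]
    - [255,16.7,-6,0,0,0,0.007]
    - [255,16.7,-6,0,0,0,0.007]
    - [255,16.7,-6,0,0,0,0.007]
    - [255,16.7,-6,0,0,0,0.007]
    - [255,16.7,-6,0,0,0,0.007]
    - [255,16.7,-6,0,0,0,0.007]
    - [255,16.7,-6,0,0,0,0.007]
    - [255,16.7,-6,0,0,0,0.007]
    - [255,16.7,-6,0,0,0,0.007]
    - [255,16.7,-5.6,0,0,0,0.007]

```text
clock: 14.03
eef_pos: [621.2, 61.4, 218.8]
tool_rot: [-0.707, -0.024, 0.025, 0.707]
force: [0.9, -0.0, -1.2]
gripper_width: 0.515
```

Request:
arm_command:
  targets:
    - [255,0,0,0,0,0,0]
    - [255,0,0,-10,0,0,0]
    - [255,0,0,-20,0,0,0]
    - [255,0,0,-20,0,0,0]
    - [255,0,0,-20,0,0,0]
    - [255,0,0,-20,0,0,0]
    - [255,0,0,-15,0,0,0]
    - [255,0,0,-10,0,0,0]
    - [255,0,0,-5,0,0,0]
    - [255,0,0,-5,0,0,0]
    - [255,0,0,-3,0,0,0]
    - [255,0,0,-2,0,0,0]
    - [255,0,0,-1,0,0,0]
    - [255,0,0,0,0,0,0]

```text
clock: 15.2
eef_pos: [620.9, 61.7, 89.1]
tool_rot: [0.707, 0.025, -0.025, -0.707]
force: [0.5, -0.4, -1.0]
gripper_width: 0.516
```

Request:
arm_command:
  targets:
    - [255,0,0,-1,0,0,0]
    - [255,0,0,-1,0,0,0]
    - [255,0,0,-1,0,0,0]
    - [255,0,0,0,0,0,0]

```text
clock: 15.53
eef_pos: [620.8, 61.7, 85.8]
tool_rot: [-0.707, -0.025, 0.025, 0.707]
force: [-0.7, 0.2, -1.1]
gripper_width: 0.513
```

```bash
python3 look.py side s7 220 60 460 260 3
```

```text
15.5833 [620.81381891  61.70928935  85.82258446] [-0.33717759  0.03369337 -1.50551739] 0.517999886495946
```

View pics/s7.png

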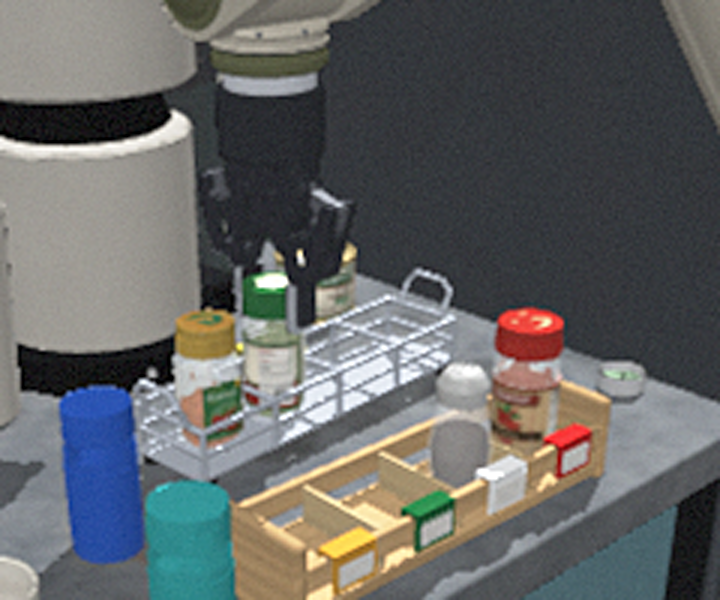

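Request:
arm_command:
  targets:
    - [255,0,0,-0.5,0,0,0]
    - [255,0,0,-0.5,0,0,0]
    - [255,0,0,-0.5,0,0,0]
    - [255,0,0,0,0,0,0]

```text
clock: 15.92
eef_pos: [620.9, 61.7, 85.7]
tool_rot: [0.707, 0.025, -0.025, -0.707]
force: [-4.2, -0.7, 9.8]
gripper_width: 0.516
```

Request:
arm_command:
  targets:
    - [255,0,0,1,0,0,0]
    - [0,0,0,0,0,0,0]
    - [0,0,0,0,0,0,0]
    - [0,0,0,0,0,0,0]
    - [0,0,0,0,0,0,0]
    - [0,0,0,0,0,0,0]
    - [0,0,0,0,0,0,0]
    - [0,0,0,0,0,0,0]
    - [0,0,0,0,0,0,0]
    - [0,0,0,10,0,0,0]
    - [0,0,0,20,0,0,0]
    - [0,0,0,25,0,0,0]
    - [0,0,0,25,0,0,0]
    - [0,0,0,25,0,0,0]
    - [0,0,0,25,0,0,0]
    - [0,0,0,5,0,0,0]

```text
clock: 17.25
eef_pos: [622.0, 61.7, 225.8]
tool_rot: [0.707, 0.028, -0.022, -0.706]
force: [0.9, -0.6, 1.1]
gripper_width: 0.996
```

```bash
python3 - <<'E'
from h import *
# finger tip bottom corner (left, inner pad corner) in s6 at crop ~(397,431)
for z in(82,86,90,94,98):
    print(z,((proj("side",np.array([(431.5,132,z),(431.5,110,z),(422,132,z)]))+.5-[220,60])*3).round().tolist())
E
python3 - <<'E'
import cv2
im=cv2.imread('pics/s6.png')[320:480,310:480]
cv2.imwrite('pics/s6c.png',cv2.resize(im,None,fx=4,fy=3.7))
E
```

```text
82 [[392.0, 447.0], [417.0, 435.0], [404.0, 452.0]]
86 [[393.0, 441.0], [418.0, 429.0], [404.0, 446.0]]
90 [[393.0, 435.0], [418.0, 424.0], [404.0, 440.0]]
94 [[393.0, 429.0], [418.0, 418.0], [404.0, 434.0]]
98 [[393.0, 423.0], [418.0, 412.0], [405.0, 428.0]]
```

View pics/s6c.png

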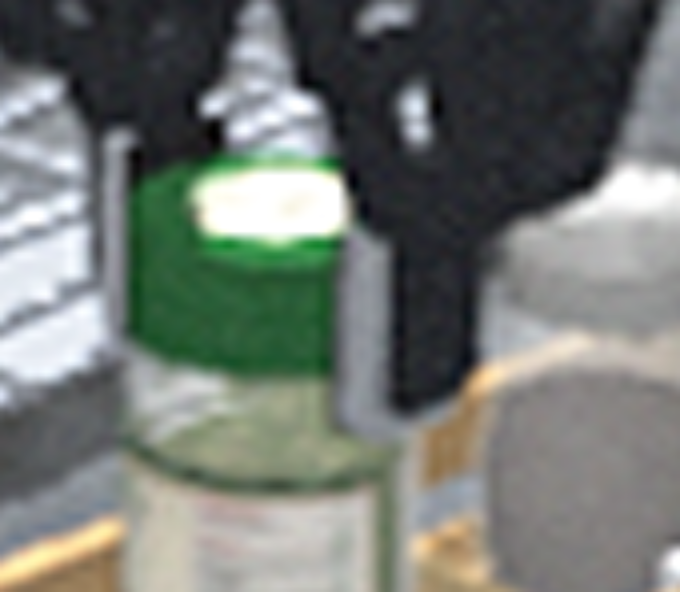

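Tip height when closed on 44 mm is about 5 mm above the nominal TCP, so I'll grip the shaker at TCP 55. That also leaves the gripper body about 7 mm above its neighbours.

Request:
arm_command:
  targets:
    - [0,-17.1,-1.3,0,0,0,-0.007]
    - [0,-17.1,-1.3,0,0,0,-0.007]
    - [0,-17.1,-1.3,0,0,0,-0.007]
    - [0,-17.1,-1.3,0,0,0,-0.007]
    - [0,-17.1,-1.3,0,0,0,-0.007]
    - [0,-17.1,-1.3,0,0,0,-0.007]
    - [0,-17.1,-1.3,0,0,0,-0.007]
    - [0,-17.1,-1.3,0,0,0,-0.007]
    - [0,-17.1,-1.3,0,0,0,-0.007]
    - [0,-17.1,-1.6,0,0,0,-0.007]
    - [0,0,0,0,0,0,0]
    - [0,0,0,0,0,0,0]

```text
clock: 18.25
eef_pos: [449.8, 48.4, 220.7]
tool_rot: [0.707, 0.0, 0.0, -0.707]
force: [0.1, -1.0, 1.0]
gripper_width: 1.0
```

```bash
python3 look.py side s8 220 60 460 260 3;python3 look.py top t8 240 100 480 270 3
```

```text
18.3 [450.27957213  48.36851683 220.59206103] [ 0.08831203  0.35407303 -0.31282445] 1.0008541291676485
18.35 [450.44328789  48.37487834 220.43719   ] [0.04797002 0.24194211 0.50976864] 1.0009355899508572
```

View pics/s8.png

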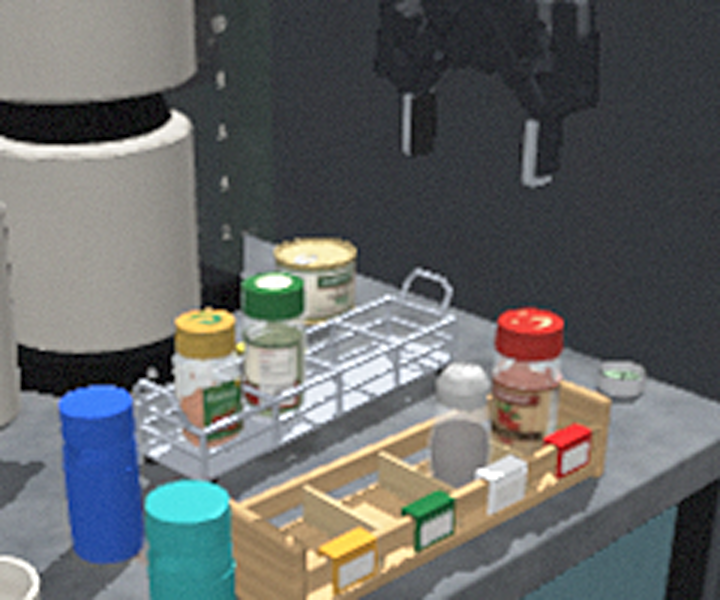

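View pics/t8.png

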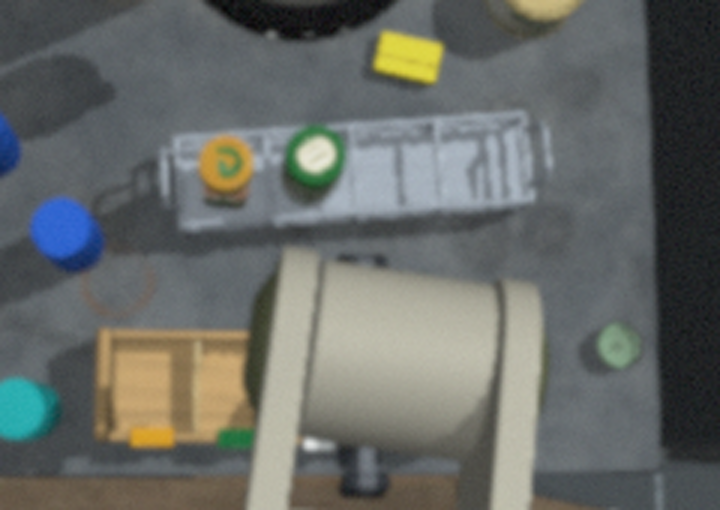

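Request:
arm_command:
  targets:
    - [0,0,0,-15,0,0,0]
    - [0,0,0,-22,0,0,0]
    - [0,0,0,-22,0,0,0]
    - [0,0,0,-22,0,0,0]
    - [0,0,0,-22,0,0,0]
    - [0,0,0,-22,0,0,0]
    - [0,0,0,-15,0,0,0]
    - [0,0,0,-10,0,0,0]
    - [0,0,0,-8,0,0,0]
    - [0,0,0,-5,0,0,0]
    - [0,0,0,-2,0,0,0]
    - [0,0,0,0,0,0,0]
    - [0,0,0,0,0,0,0]

```text
clock: 19.43
eef_pos: [450.2, 48.4, 55.7]
tool_rot: [0.707, 0.0, 0.0, -0.707]
force: [0.8, 0.5, 0.7]
gripper_width: 1.001
```

Request:
arm_command:
  targets:
    - [255,0,0,0,0,0,0]
    - [255,0,0,0,0,0,0]
    - [255,0,0,0,0,0,0]
    - [255,0,0,0,0,0,0]
    - [255,0,0,0,0,0,0]
    - [255,0,0,0,0,0,0]
    - [255,0,0,0,0,0,0]
    - [255,0,0,0,0,0,0]
    - [255,0,0,0,0,0,0]

```text
clock: 20.18
eef_pos: [449.8, 48.4, 55.9]
tool_rot: [0.707, 0.0, -0.0, -0.707]
force: [-3.0, -0.0, 7.8]
gripper_width: 0.424
```

```bash
python3 look.py side s9 280 60 480 210 4
```

```text
20.2333 [449.78667571  48.41048717  55.90831622] [-2.656107   -0.28294089  9.03602375] 0.4253225553073979
```

View pics/s9.png

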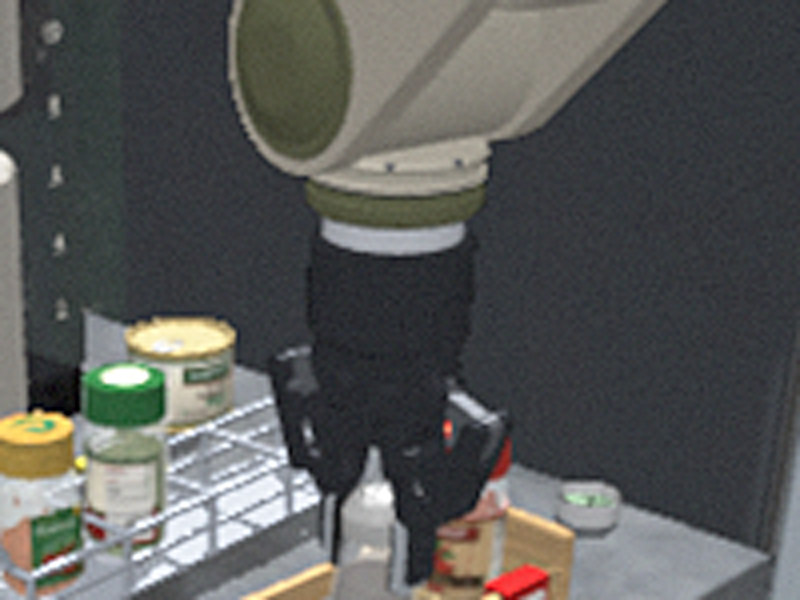

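```bash
python3 look.py side s10 340 150 440 240 7
```

```text
20.2833 [449.77002001  48.40418294  55.90240379] [-2.72203048 -0.24471007  8.38105442] 0.42317293376057524
```

View pics/s10.png

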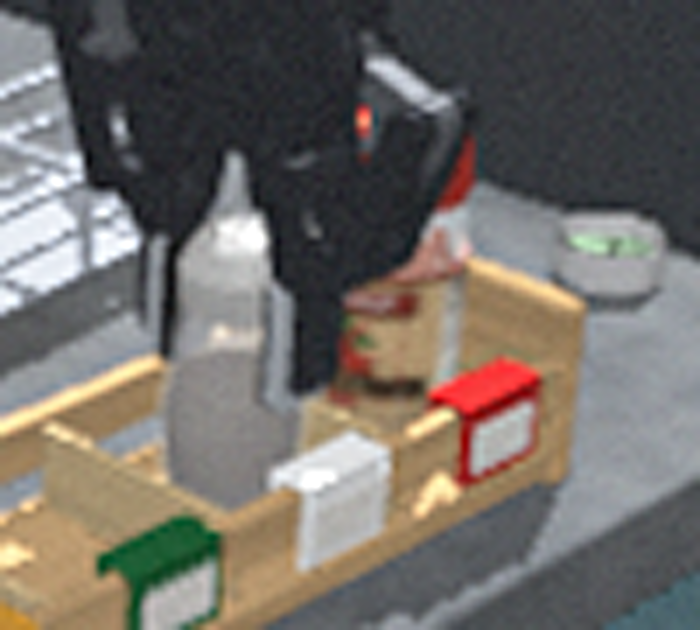

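The opening of 36 mm fits the shaker's slimmer upper body. Lifting a little first to check the hold.

Request:
arm_command:
  targets:
    - [255,0,0,3,0,0,0]
    - [255,0,0,5,0,0,0]
    - [255,0,0,12,0,0,0]
    - [255,0,0,20,0,0,0]
    - [255,0,0,20,0,0,0]
    - [255,0,0,20,0,0,0]
    - [255,0,0,20,0,0,0]
    - [255,0,0,20,0,0,0]
    - [255,0,0,12,0,0,0]
    - [255,0,0,3,0,0,0]
    - [255,0,0,0,0,0,0]

```text
clock: 21.2
eef_pos: [449.9, 48.4, 190.8]
tool_rot: [0.707, 0.0, 0.0, -0.707]
force: [1.1, -0.9, -1.0]
gripper_width: 0.422
```

```bash
python3 look.py side s11 220 60 460 260 3
```

```text
21.25 [449.57320974  48.43920436 189.94256419] [-0.03811369 -0.52408973 -1.14090476] 0.4203700385832682
```

View pics/s11.png

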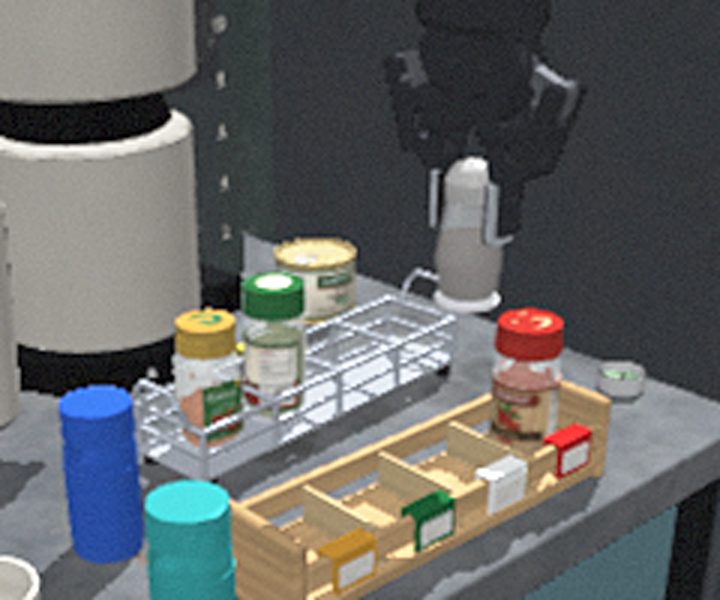

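Held upright, with the white foot clear at (468,300). Moving across to cell 3.

Request:
arm_command:
  targets:
    - [255,17.6,-5.5,0,0,0,0.007]
    - [255,17.6,-5.5,0,0,0,0.007]
    - [255,17.6,-5.5,0,0,0,0.007]
    - [255,17.6,-5.5,0,0,0,0.007]
    - [255,17.6,-5.5,0,0,0,0.007]
    - [255,17.6,-5.5,0,0,0,0.007]
    - [255,17.6,-5.5,0,0,0,0.007]
    - [255,17.6,-5.5,0,0,0,0.007]
    - [255,17.6,-5.5,0,0,0,0.007]
    - [255,17.6,-5,0,0,0,0.007]
    - [255,0,0,0,0,0,0]
    - [255,0,0,-10,0,0,0]
    - [255,0,0,-20,0,0,0]
    - [255,0,0,-20,0,0,0]
    - [255,0,0,-20,0,0,0]
    - [255,0,0,0,0,0,0]
    - [255,0,0,0,0,0,0]

```text
clock: 22.67
eef_pos: [624.6, -5.7, 119.1]
tool_rot: [-0.706, -0.024, 0.026, 0.707]
force: [-0.3, 0.4, -0.3]
gripper_width: 0.424
```

```bash
python3 look.py side s12 220 60 460 260 3; python3 ov.py pics/s12.png pics/s12o.png 220 60 625.7,-6.1,78.7,23 625.7,-6.1,14,23
```

```text
22.7167 [625.52821105  -5.88844734 120.58994535] [-0.59770874  0.50026648  0.07618987] 0.42438072133983656
```

View pics/s12o.png

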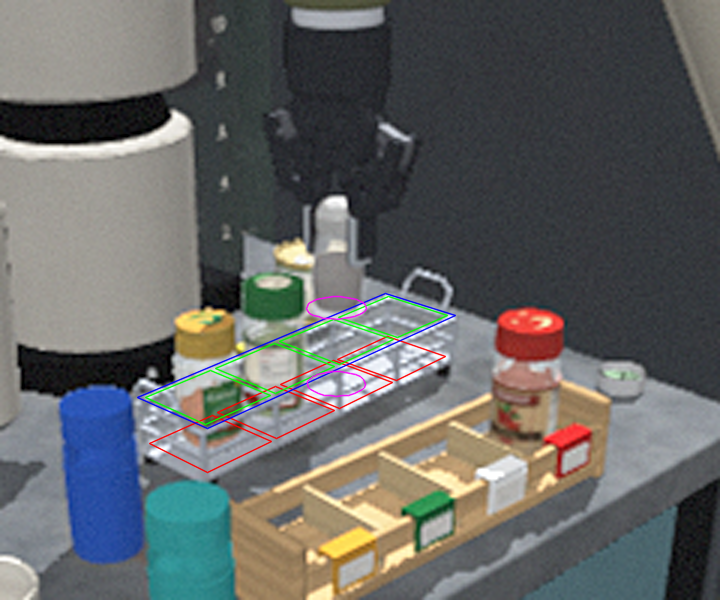

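Request:
arm_command:
  targets:
    - [255,0,0,-10,0,0,0]
    - [255,0,0,-15,0,0,0]
    - [255,0,0,-15,0,0,0]
    - [255,0,0,-8,0,0,0]
    - [255,0,0,-5,0,0,0]
    - [255,0,0,-4,0,0,0]
    - [255,0,0,-2,0,0,0]
    - [255,0,0,-1,0,0,0]
    - [255,0,0,-1,0,0,0]
    - [255,0,0,0,0,0,0]
    - [255,0,0,-1,0,0,0]
    - [255,0,0,-1,0,0,0]
    - [255,0,0,0,0,0,0]

```text
clock: 23.8
eef_pos: [625.7, -6.1, 57.2]
tool_rot: [0.707, 0.025, -0.025, -0.707]
force: [0.1, 0.4, -1.3]
gripper_width: 0.426
```

Request:
arm_command:
  targets:
    - [255,0,0,-1,0,0,0]
    - [255,0,0,-0.5,0,0,0]
    - [255,0,0,-0.5,0,0,0]
    - [255,0,0,0,0,0,0]

```text
clock: 24.13
eef_pos: [625.9, -5.9, 56.0]
tool_rot: [-0.707, -0.025, 0.025, 0.707]
force: [-2.4, 1.2, 4.0]
gripper_width: 0.419
```

Request:
arm_command:
  targets:
    - [255,0,0,0.3,0,0,0]
    - [0,0,0,0,0,0,0]
    - [0,0,0,0,0,0,0]
    - [0,0,0,0,0,0,0]
    - [0,0,0,0,0,0,0]
    - [0,0,0,0,0,0,0]
    - [0,0,0,0,0,0,0]
    - [0,0,0,0,0,0,0]
    - [0,0,0,0,0,0,0]
    - [0,0,0,10,0,0,0]
    - [0,0,0,20,0,0,0]
    - [0,0,0,25,0,0,0]
    - [0,0,0,25,0,0,0]
    - [0,0,0,25,0,0,0]
    - [0,0,0,25,0,0,0]
    - [0,0,0,25,0,0,0]
    - [0,0,0,10,0,0,0]
    - [0,0,0,0,0,0,0]

```text
clock: 25.63
eef_pos: [626.6, -6.2, 223.5]
tool_rot: [0.707, 0.027, -0.023, -0.706]
force: [-0.6, 0.5, 0.4]
gripper_width: 0.998
```

Request:
arm_command:
  targets:
    - [0,-18,-0.5,0,0,0,-0.007]
    - [0,-18,-0.5,0,0,0,-0.007]
    - [0,-18,-0.5,0,0,0,-0.007]
    - [0,-18,-0.5,0,0,0,-0.007]
    - [0,-18,-0.5,0,0,0,-0.007]
    - [0,-18,-0.5,0,0,0,-0.007]
    - [0,-18,-0.5,0,0,0,-0.007]
    - [0,-18,-0.5,0,0,0,-0.007]
    - [0,-18,-0.5,0,0,0,-0.007]
    - [0,-18,-0.5,0,0,0,-0.007]
    - [0,0,0,0,0,0,0]
    - [0,0,0,0,0,0,0]

```text
clock: 26.63
eef_pos: [445.1, -11.0, 219.8]
tool_rot: [-0.707, 0.001, 0.0, 0.707]
force: [0.1, -0.6, 0.2]
gripper_width: 1.001
```

```bash
python3 look.py side s13 220 60 460 260 3; python3 look.py top t13 240 100 480 270 3
```

```text
26.6833 [445.71009165 -11.07498415 219.89683482] [ 0.53774797 -1.34019925 -0.72801093] 0.99998704648437
26.7333 [446.01047789 -11.08729156 219.98823293] [ 1.17827054 -0.23839632  0.07900327] 1.0017765616990597
```

View pics/s13.png

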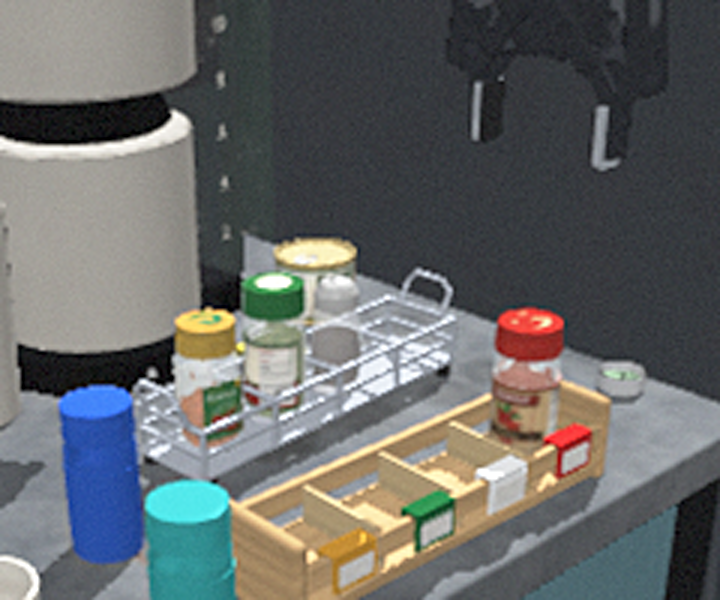

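View pics/t13.png

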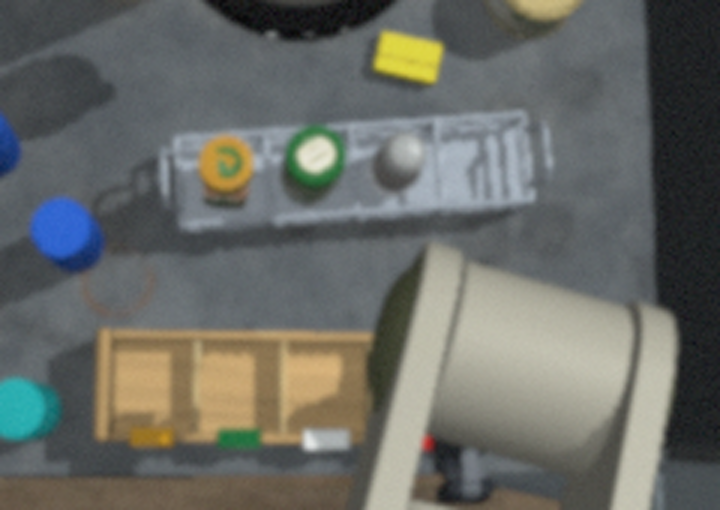

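Salt shaker stands upright in cell 3. Now the red jar.

Request:
arm_command:
  targets:
    - [0,0,0,-20,0,0,0]
    - [0,0,0,-22,0,0,0]
    - [0,0,0,-22,0,0,0]
    - [0,0,0,-22,0,0,0]
    - [0,0,0,-22,0,0,0]
    - [0,0,0,-15,0,0,0]
    - [0,0,0,-12,0,0,0]
    - [0,0,0,0,0,0,0]
    - [255,0,0,0,0,0,0]
    - [255,0,0,0,0,0,0]
    - [255,0,0,0,0,0,0]
    - [255,0,0,0,0,0,0]
    - [255,0,0,0,0,0,0]
    - [255,0,0,0,0,0,0]
    - [255,0,0,0,0,0,0]
    - [255,0,0,0,0,0,0]
    - [255,0,0,0,0,0,0]

```text
clock: 28.15
eef_pos: [446.3, -11.2, 86.4]
tool_rot: [0.707, 0.001, 0.001, -0.707]
force: [-0.2, -0.3, 6.9]
gripper_width: 0.512
```

```bash
python3 look.py side s14 280 100 480 250 4
```

```text
28.2 [446.30113864 -11.21545305  86.44399809] [-1.74206966  0.36641632  5.51590448] 0.5072654379007108
```

View pics/s14.png

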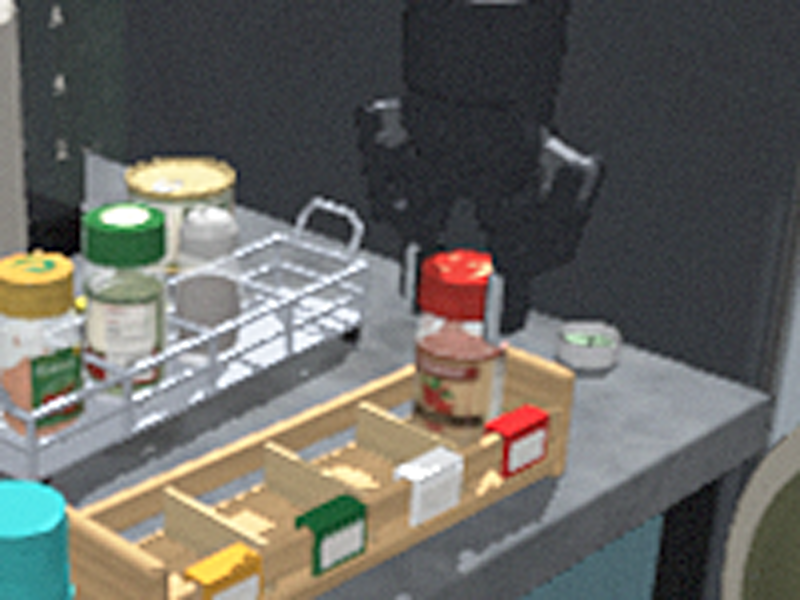

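Request:
arm_command:
  targets:
    - [255,0,0,5,0,0,0]
    - [255,0,0,10,0,0,0]
    - [255,0,0,20,0,0,0]
    - [255,0,0,20,0,0,0]
    - [255,0,0,20,0,0,0]
    - [255,0,0,20,0,0,0]
    - [255,0,0,20,0,0,0]
    - [255,0,0,15,0,0,0]
    - [255,0,0,5,0,0,0]
    - [255,18.4,-6.3,0,0,0,0.007]
    - [255,18.4,-6.3,0,0,0,0.007]
    - [255,18.4,-6.3,0,0,0,0.007]
    - [255,18.4,-6.3,0,0,0,0.007]
    - [255,18.4,-6.3,0,0,0,0.007]
    - [255,18.4,-6.3,0,0,0,0.007]
    - [255,18.4,-6.3,0,0,0,0.007]
    - [255,18.4,-6.3,0,0,0,0.007]
    - [255,18.4,-6.3,0,0,0,0.007]
    - [255,18.4,-6.3,0,0,0,0.007]

```text
clock: 29.78
eef_pos: [630.3, -74.3, 219.7]
tool_rot: [-0.706, -0.024, 0.025, 0.707]
force: [0.8, 0.1, -1.0]
gripper_width: 0.503
```

Request:
arm_command:
  targets:
    - [255,0,0,0,0,0,0]
    - [255,0.4,0,-10,0,0,0]
    - [255,0,0,-20,0,0,0]
    - [255,0,0,-20,0,0,0]
    - [255,0,0,-15,0,0,0]
    - [255,0,0,0,0,0,0]

```text
clock: 30.28
eef_pos: [627.8, -73.2, 151.4]
tool_rot: [-0.706, -0.022, 0.027, 0.708]
force: [-0.5, -0.1, -1.4]
gripper_width: 0.514
```

```bash
python3 look.py side s15 220 60 460 260 3; python3 ov.py pics/s15.png pics/s15o.png 220 60 630.4,-74,84,22.5
```

```text
30.3333 [628.75380508 -73.50167084 153.71117843] [ 0.03638872  0.22798932 -0.47038788] 0.5087337569554092
```

View pics/s15o.png

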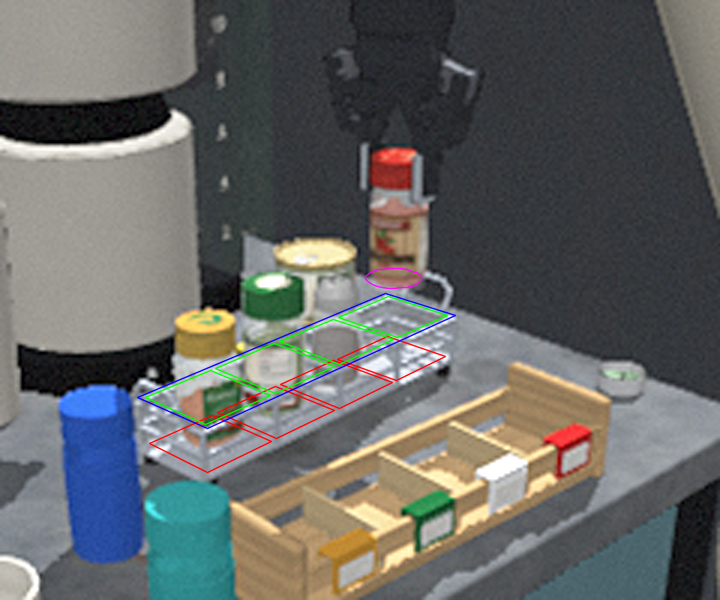

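Well aligned over cell 4 (commanded z 155.6). Lowering.

Request:
arm_command:
  targets:
    - [255,0,0,-10,0,0,0]
    - [255,0,0,-15,0,0,0]
    - [255,0,0,-15,0,0,0]
    - [255,0,0,-10,0,0,0]
    - [255,0,0,-6,0,0,0]
    - [255,0,0,-4,0,0,0]
    - [255,0,0,-4,0,0,0]
    - [255,0,0,-2,0,0,0]
    - [255,0,0,-1,0,0,0]
    - [255,0,0,0,0,0,0]
    - [255,0,0,-1,0,0,0]
    - [255,0,0,0,0,0,0]

```text
clock: 31.33
eef_pos: [630.3, -74.1, 87.8]
tool_rot: [0.707, 0.025, -0.025, -0.707]
force: [-0.2, 0.2, -1.3]
gripper_width: 0.51
```

Request:
arm_command:
  targets:
    - [255,0,0,-1,0,0,0]
    - [255,0,0,-0.5,0,0,0]
    - [255,0,0,-0.5,0,0,0]
    - [255,0,0,0,0,0,0]

```text
clock: 31.67
eef_pos: [630.4, -74.2, 86.5]
tool_rot: [0.707, 0.025, -0.024, -0.707]
force: [-2.4, 0.0, 5.6]
gripper_width: 0.505
```

Contact at the pick height. Releasing and retreating.

Request:
arm_command:
  targets:
    - [255,0,0,0.4,0,0,0]
    - [0,0,0,0,0,0,0]
    - [0,0,0,0,0,0,0]
    - [0,0,0,0,0,0,0]
    - [0,0,0,0,0,0,0]
    - [0,0,0,0,0,0,0]
    - [0,0,0,0,0,0,0]
    - [0,0,0,0,0,0,0]
    - [0,0,0,0,0,0,0]
    - [0,0,0,10,0,0,0]
    - [0,0,0,20,0,0,0]
    - [0,0,0,25,0,0,0]
    - [0,0,0,25,0,0,0]
    - [0,0,0,25,0,0,0]
    - [0,0,0,25,0,0,0]
    - [0,0,0,10,0,0,0]
    - [0,0,0,0,0,0,0]

```text
clock: 33.08
eef_pos: [631.0, -74.3, 229.0]
tool_rot: [0.707, 0.027, -0.023, -0.706]
force: [0.3, -0.1, -0.5]
gripper_width: 1.0
```

Request:
arm_command:
  targets:
    - [0,-20,0,5,0,0,0]
    - [0,-20,0,5,0,0,0]
    - [0,-20,0,5,0,0,0]
    - [0,-20,0,5,0,0,0]
    - [0,-20,0,5,0,0,0]
    - [0,-20,0,0,0,0,0]
    - [0,-20,0,0,0,0,0]
    - [0,-20,0,0,0,0,0]
    - [0,-20,0,0,0,0,0]
    - [0,-20,0,0,0,0,0]
    - [0,-10,0,0,0,0,0]
    - [0,0,0,0,0,0,0]
    - [0,0,0,0,0,0,0]
    - [0,0,0,0,0,0,0]

```text
clock: 34.25
eef_pos: [420.6, -74.1, 250.4]
tool_rot: [-0.707, -0.025, 0.025, 0.707]
force: [-0.1, 0.0, -0.8]
gripper_width: 1.0
```

```bash
python3 look.py side s16 220 60 460 260 3; python3 look.py top t16 240 100 480 270 3
python3 - <<'E'
from h import *
p,D=ctrl.camera("top");C=cloud("top",D)
S=((623.3,27.8),.070)
for n,y,h in[("mustard",102,110),("green",34,120),("salt",-34,104),("red",-102,120)]:
    c=np.array([S[0][0]-np.sin(.07)*y,S[0][1]+np.cos(.07)*y])
    m=(D>0)&(np.hypot(C[...,0]-c[0],C[...,1]-c[1])<34)&(C[...,2]>h-14)&(C[...,2]<h+12)
    print(n,m.sum(),(C[m].mean(0)).round(1),"target",c.round(1),np.percentile(C[m][:,2],[10,50,90]).round(),p[m].mean(0).round())
E
```

```text
34.3 [420.62914636 -74.09397224 250.45365227] [ 0.00095783 -0.18140794  0.50312753] 0.9980932346138383
34.35 [420.62795502 -74.07144651 250.51098535] [0.18089515 0.30663875 0.2382635 ] 0.9981603781980202
mustard 283 [615.1 128.5 110.6] target [616.2 129.6] [108. 111. 114.] [164. 139.  71.]
green 342 [619.3  62.1 119.8] target [620.9  61.7] [117. 120. 123.] [119. 149. 117.]
salt 178 [625.3  -4.1 100.2] target [625.7  -6.1] [ 94. 101. 105.] [142. 146. 145.]
red 331 [629.2 -74.4 119.9] target [630.4 -74. ] [116. 121. 123.] [166.  69.  57.]
```

View pics/s16.png

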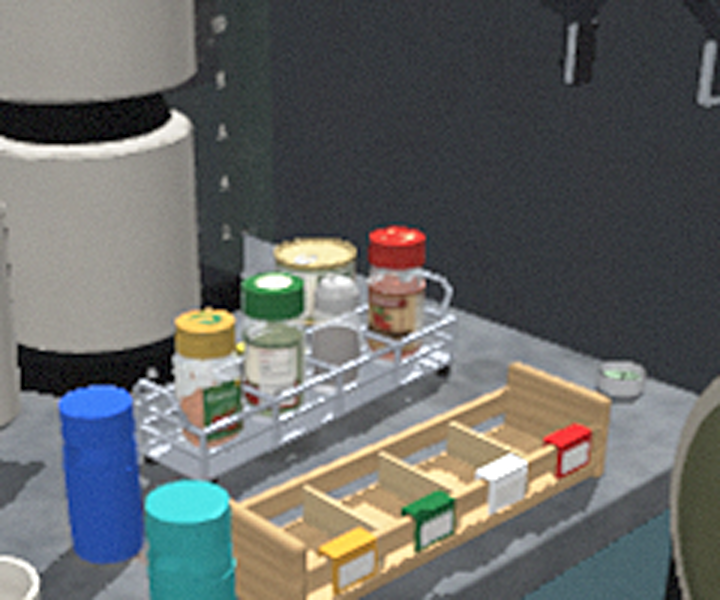

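View pics/t16.png

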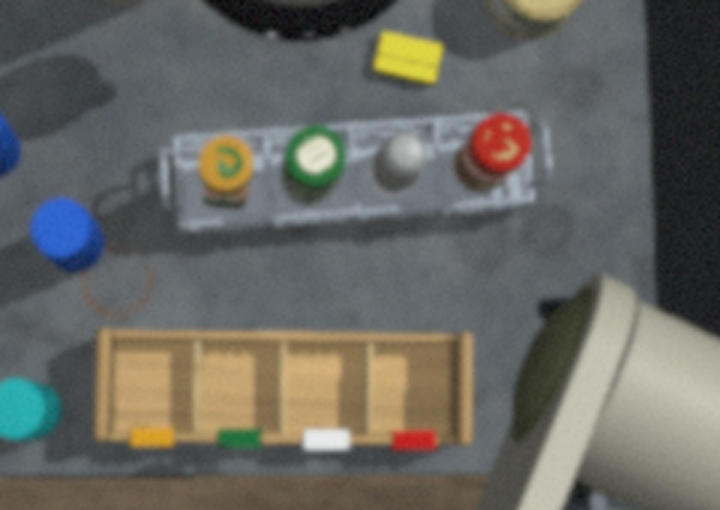

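All four stand upright within 2 mm of their cell centres, at the right heights. The wooden rack is empty and its clips are in place, and the gripper is clear.

```bash
python3 -c "
from cell import ctrl
print(ctrl.hand_in(),ctrl.sense()['clock'])"
```

```text
the job is handed in; nothing more can be done
the job is handed in; nothing more can be done
```

All three jars and the salt shaker are now in the steel rack, in the order mustard, green, salt, red from left to right. I lowered each one until the wrist felt light contact (about 4–11 N) at the height it was picked from. The job was handed in at about 34 s on the robot's clock.

In the last pictures all four stood upright, one per cell, and the gripper was clear of everything. Their tops were within about 2 mm of the cell centres at the expected heights (110, 120, 104 and 120 mm). The clips on the wooden rack and the blue and turquoise look-alikes were where they had been.

One reading looked off at first: the gripper closed to about 36 mm on the salt shaker, not the 44 mm given. I took this to be its slimmer upper body above the wide foot. It held when lifted and stood upright once placed. No check failed.

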